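# Clear the sorting board with the scraper

## Task

Clear the stone chips off the sorting board: take the scraper from its stand, wipe all five chips with its blade along the deck and over the lip into the trough (do not touch the chips with the fingers), then slide the scraper upright and fully home into the slot of its stand and let go. Leave the jar, the glue stick and the bracelet where they are.

Things in the scene. Friction and masses are not known exactly. Their poses are not given: they have to be found in the camera images.
- board: Sorting board, fixed: wooden frame 132 x 260 mm (its x, y), rims 6 mm thick, 36 mm high all round. Origin: centre of its underside. Inside, 120 mm wide, lies a flat dark grey deck (top at z = 26 mm, so the rims stand 10 mm above it) from y = +124 mm to the lip at y = -66 mm; beyond it the pale-floored trough, y = -66 to -124 mm, floor at z = 4 mm.
- lip (a point): Middle of the deck's open edge, at deck height, axes as the board's: chips pushed over it in the board's -y direction drop 22 mm into the catch trough, which is as wide as the deck.
- stand: Wooden stand of the scraper, fixed, 120 x 56 x 46 mm (its x, y, z). Origin: centre of its underside. One slot in its top, centred, along its x: 86 x 7 mm, 32 mm deep (floor at z = 14 mm), closed at both ends, mouth chamfered by 2 mm.
- slot (a point): Middle of the slot's mouth, 46 mm above the desk; x along the slot.
- scraper: Loose hand scraper, about 0.12 kg, standing in the stand's slot. Origin: middle of the blade's lower (wiping) edge, z up. Steel blade with dark lip, 80 mm wide (x), 4 mm thick (y), 48 mm clear below the grip; dark wooden grip 72 x 18 mm (x, y) from z = 48 to 82 mm: take it across the 18 mm, from above, at z = 66 mm. Both faces alike. Fully home, its origin is 14 mm above the stand's.
- chip_jade: Loose flat stone chip on the deck: green pillow-shaped, 24 x 17 x 10 mm, 11 g. Origin: centre of its underside.
- chip_amber: Loose flat stone chip on the deck: orange seven-sided disc, 23 mm across, 10 mm high, 11 g. Origin: centre of its underside.
- chip_rose: Loose flat stone chip on the deck: pink pillow-shaped, 21 x 18 x 10 mm, 11 g. Origin: centre of its underside.
- chip_turquoise: Loose flat stone chip on the deck: blue-green six-sided disc, 23 mm across, 9 mm high, 11 g. Origin: centre of its underside.
- chip_cream: Loose flat stone chip on the deck: cream pillow-shaped, 23 x 16 x 9 mm, 11 g. Origin: centre of its underside.
- findings_pot: Bystander: round jar with dark lid, 64 mm across, 40 mm high; origin: centre of its underside.
- glue_stick: Bystander: glue stick standing upright, 27 mm across, 92 mm high; origin: centre of its underside.
- bracelet: Bystander: dark red bead bracelet lying flat, 72 mm across, 10 mm high; origin: its centre at desk level.
- monitor: Fixed monitor behind the work: its upright screen faces the robot, 556 mm wide (y), its front face 55 mm nearer to the robot than the origin and 0.1 to 0.47 m above the desk; its foot reaches 90 mm from the origin towards the robot. Origin: underside of the foot. Keep the arm and wrist clear of it, also when swinging across.

How it is judged:
On the way, in this order (a step that is already met when the one before it is completed fails the run):
1. The scraper is out of its stand and its wiping edge is down on the deck (less than 5 mm above it) (x of scraper in the frame of board between -0.06 and 0.06 m and y of scraper in the frame of board between -0.066 and 0.124 m and z of scraper in the frame of board between 0.02 and 0.031 m), for 0.2 s.
2. All five chips lie in the trough (x of chip_jade in the frame of board between -0.06 and 0.06 m and y of chip_jade in the frame of board between -0.126 and -0.066 m and z of each of chip_jade, chip_amber, chip_rose, chip_turquoise, chip_cream in the frame of board below 0.028 m and x of chip_amber in the frame of board between -0.06 and 0.06 m and y of chip_amber in the frame of board between -0.126 and -0.066 m and x of chip_rose in the frame of board between -0.06 and 0.06 m and y of chip_rose in the frame of board between -0.126 and -0.066 m and x of chip_turquoise in the frame of board between -0.06 and 0.06 m and y of chip_turquoise in the frame of board between -0.126 and -0.066 m and x of chip_cream in the frame of board between -0.06 and 0.06 m and y of chip_cream in the frame of board between -0.126 and -0.066 m), for 0.2 s.
At the end, for the whole second after the job is handed in: All five chips lie in the trough of the sorting board (centres beyond the lip, inside the walls and below the deck's height); the scraper stands at rest in the slot of its stand, its edge within 4 mm of the slot's floor, within 6 mm of the middle along the slot, tilted less than 8 degrees (all of step 2 and x of scraper in the frame of stand between -0.006 and 0.006 m and y of scraper in the frame of stand between -0.004 and 0.004 m and z of scraper in the frame of stand below 0.018 m and angle between scraper's own z axis and vertical below 0.14 rad and linear speed of scraper below 0.02 m/s); the robot touches nothing.
It fails at once if The fingers touch a chip (contact force between the fingers and chip_jade above 0.5 N or contact force between the fingers and chip_amber above 0.5 N or contact force between the fingers and chip_rose above 0.5 N or contact force between the fingers and chip_turquoise above 0.5 N or contact force between the fingers and chip_cream above 0.5 N).
It fails at once if The jar, the glue stick or the bracelet is moved more than 20 mm (distance of any of findings_pot, glue_stick, bracelet from where it was at the start of the episode above 0.02 m).
It also fails if it takes over 66 s, if anything falls off the work surface, if the arm or the gripper's body presses on something with over 40 N, if the wrist force passes 120 N, or if a joint passes its speed limit or range.

## Robot

A 7-joint arm with a two-finger parallel gripper is mounted at the origin on a cart in front of the work surface, level with it; the furniture and walls round the work are solid. World frame = base frame: x ahead of the robot, y to its left, z up, the work surface at z = 0. Lengths are in m, angles in rad, forces in N, time in s.
With the tool pointing down it reaches from about 0.4 to 0.875 m from the base axis. Payload 19.3 kg.
Tool frame: the origin (TCP) lies on the centre line of the jaws, within the pads' length; the fingertips stand env.tip_extent ahead of it and the grasp point (between the pads) is the TCP (env.tip_extent is the distance from the TCP to the fingertips, in m); z points along the fingers, y is the line along which they close (so a half turn about z gives the same grasp; the last joint's range is limited). The gripper opens to 85 mm and grips with 20 to 120 N. Pads are 22 mm wide; open, the fingers measure 114 mm over their backs; the gripper's body (76 mm by 85 mm) begins 54 mm behind the grasp point. The pads swing forward as they close: fully open they stand 13 mm farther back than shut.
Start: joints at [1.213, 0.521, -0.036, 1.599, 0.021, 1.021, -0.113], TCP at [0.177, -0.599, 0.25] pointing down, gripper open.
Joint ranges: [-2.91, 2.91], [-0.3, 2.13], [-1.5, 1.42], [0.17, 2.43], [-1.26, 4.41], [0.16, 1.93], [-2.52, 2.52]. Speed limits (rad/s): [1.89, 1.89, 2.39, 2.39, 3.01, 3.01, 3.01].

## Interface

Orientations are given as a unit quaternion [w, x, y, z].
In Python, from plant import telemetry, vision, env gives the robot as it stands.
- The arm moves only by the tool move_arm, never from a script. Its argument "motion" is a list that holds one entry, the list of rows, each a list of 7 numbers: the finger opening in mm, from 0 to 85.4, then the shift along the tool's x, y, z in mm, then the turn, a rotation vector about the tool's x, y, z in degrees. A call has exactly 5 rows; each row shifts and turns the commanded pose from where the row before left it, along the tool's axes as they then stand; what a row does not reach is not made up. A row lasts 1/10 s, in which the tool goes at most 50 mm and 8.59 degrees, less where a joint would pass 70% of its speed; a pose out of reach is approached as far as the arm can. A call is refused whole if a number of a shift passes 50 or a number of a turn 8.59, either way. A call with a gripper value outside its range is refused whole. The fingers move at their own pace and stop on an object; the grip force is fixed at half the most. Time passes only in rows, so rows that do not move let the fingers close, or fill a call up. It gives the time, the measured TCP pose, the force, the opening and the grip force at its end, in the units of the state.
- telemetry.state(): the state, without advancing time (a new reading comes with each control period).
- vision.snapshot(name): name is "scene" or "side" or "wrist"; returns the picture (384x512x3 uint8, red, green, blue); there is no depth.
- vision.camera_model(name): a dict with "fx", "fy", "cx", "cy" (pixels), "rvec" (rotation vector, rad) and "tvec" (3), from world to camera coordinates, as OpenCV has them; the wrist camera has in their place "mount" (4x4, takes a point from camera to tool coordinates, whose origin is the TCP and whose axes are the flange's). Camera axes: x right, y down, z forward; pixel columns grow to the right and rows downward; lengths in m; the calibration is good to about 2 mm. A picture is of the moment at which its call begins: read the wrist's pose just before it. camera_model takes no time and is no camera call.
- env.finish_job(): hands the job in; it is judged then, once.
Trained networks look in the newest picture that a camera, given by its name, has taken for a name from the list of things; names that differ only in an ending like _2 or _b are one class to them, and where a whole thing is asked for, a point or a joint stands for the part that bears it (a point fixed in the world has none). Each returns a list of dicts, best first, with "score" (0 to 1); they miss things now and then, are a little off and sometimes report something else, mostly with a low value. They report only what shows in the picture. A call takes as long as a camera call.
- vision.recognise(camera, query): "extent" ([left, top, right, bottom] in pixels, round what is visible of it).
The state is a dict: "clock": time; "qpos": joint angles; "qvel": joint speeds; "joint_torque": joint torques, N m; "tcp_pos": TCP position; "ee_rot": TCP orientation; "contact_force": force on the tool from outside, world axes, zero at the start; "wrist_torque": the same for the moment, N m; "finger_gap": finger opening in m; "gripper_force": force on a finger pad.
Only numpy, scipy, OpenCV 4.12 (cv2) and the standard library are available. Lean on these libraries where they do the work, as an engineer would, in place of code of your own. Each camera call takes 0.05 s, during which the arm holds its last target. There are 200 camera calls.

## Working session

There is one attempt and no reset: what is moved stays moved. The work goes in short steps, Python scripts to look and compute and a tool call to move; the robot and the scene stay as the last step left them, time stands still between calls to the robot, and variables do not carry over. Pictures are saved under pics/ and viewed, at most 10 in all, crops included, and the job is handed in when it is done.

Besides the shell and the picture viewer there is one more tool, called in YAML: its name, and indented under it one key for each argument. move_arm: Moves the arm, as the interface text tells. Its arguments: {"type":"object","properties":{"motion":{"type":"array","items":{"type":"array","items":{"type":"array","items":{"type":"number"}}}}},"required":["motion"]}

```bash
mkdir -p pics; ls; python3 - <<'E'
from plant import telemetry, vision, env
import cv2,numpy as np
s=telemetry.state(); print(s, env.tip_extent)
for n in ("scene","side"):
    im=vision.snapshot(n); cv2.imwrite(f"pics/{n}0.png",im[:,:,::-1]); print(n,vision.camera_model(n))
print(vision.camera_model("wrist"))
for n in ("board","stand","scraper","chip_jade","chip_amber","chip_rose","chip_turquoise","chip_cream","findings_pot","glue_stick","bracelet","monitor"):
    for c in ("scene","side"):
        print(n,c,[(np.round(d["extent"]).tolist(),round(d["score"],2)) for d in vision.recognise(c,n)[:2]])
E
```

```text
pics
{'clock': 0.0, 'qpos': array([ 1.21278775,  0.52202045, -0.03632922,  1.59997406,  0.02119559,
        1.02109938, -0.11277597]), 'qvel': array([-0.00021043,  0.0007853 , -0.00119703,  0.00048374,  0.00087025,
       -0.00115183,  0.00142952]), 'joint_torque': array([-1.35907725e-03, -9.27083087e+01,  1.97883256e+00, -3.69922578e+01,
        1.78392988e-02,  8.13479943e-03,  8.62449099e-06]), 'tcp_pos': array([ 0.17729094, -0.5990125 ,  0.24973384]), 'ee_rot': array([-5.45892017e-04,  9.89662569e-01,  1.43414393e-01, -1.16636495e-04]), 'contact_force': array([-0.5590995 , -0.19139856, -0.69557937]), 'wrist_torque': array([ 0.06134047,  0.05024082, -0.00446873]), 'gripper_force': 0.0, 'finger_gap': 0.08550530784729177} 0.019
scene {'fx': 484.2370090468478, 'fy': 484.2370090468478, 'cx': 256.2443665578785, 'cy': 188.83388140251233, 'rvec': array([ 2.54569321,  0.24707178, -0.09044016]), 'tvec': array([-0.54834519, -0.06586114,  1.41969046])}
side {'fx': 493.73290912241896, 'fy': 493.73290912241896, 'cx': 255.608751105889, 'cy': 190.61363753307208, 'rvec': array([ 1.75537516, -1.16
[... 885 characters left out ...]
0.53)]
chip_jade side [([211.0, 206.0, 219.0, 212.0], 0.39)]
chip_amber scene []
chip_amber side []
chip_rose scene [([238.0, 176.0, 240.0, 184.0], 0.52)]
chip_rose side []
chip_turquoise scene []
chip_turquoise side []
chip_cream scene [([250.0, 193.0, 256.0, 200.0], 0.36), ([211.0, 142.0, 272.0, 234.0], 0.24)]
chip_cream side []
findings_pot scene [([238.0, 316.0, 266.0, 350.0], 0.78), ([232.0, 101.0, 252.0, 114.0], 0.67)]
findings_pot side [([379.0, 210.0, 403.0, 232.0], 0.96)]
glue_stick scene [([264.0, 251.0, 275.0, 278.0], 0.67)]
glue_stick side [([322.0, 186.0, 334.0, 217.0], 0.53)]
bracelet scene [([239.0, 319.0, 267.0, 350.0], 0.39)]
bracelet side []
monitor scene []
monitor side []
```

```bash
python3 - <<'E'
import cv2,numpy as np
a=cv2.imread("pics/scene0.png")[80:370,130:330]; b=cv2.imread("pics/side0.png")[130:310,160:440]
cv2.imwrite("pics/c1.png",cv2.resize(a,None,fx=2.05,fy=2.05,interpolation=cv2.INTER_CUBIC))
cv2.imwrite("pics/c2.png",cv2.resize(b,None,fx=2.8,fy=2.8,interpolation=cv2.INTER_CUBIC))
E
```

```text
(no output)
```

View pics/c1.png

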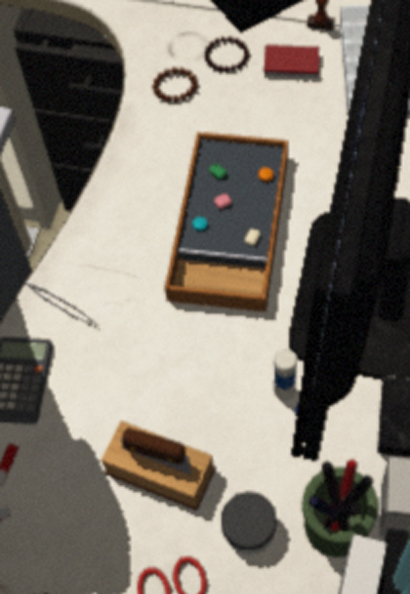

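View pics/side0.png

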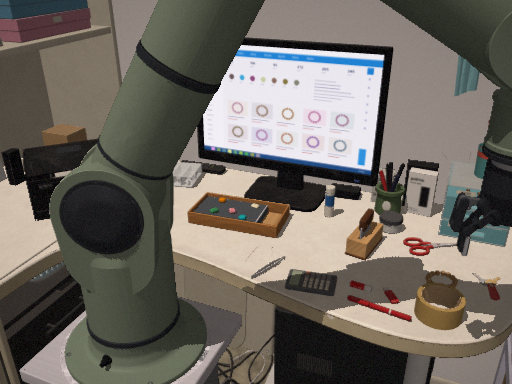

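The scene crop shows the board (crop corners about (198,134), (288,141), (267,297), (167,291)) with five chips and its trough at the bottom. The stand with the scraper is at about (158,460), the jar at (248,520) and the glue stick at (285,370).

```bash
cat > h.py <<'E'
import numpy as np,cv2
from scipy.spatial.transform import Rotation as R
from plant import telemetry, vision, env
def pose():
    s=telemetry.state(); q=s["ee_rot"]; return s["tcp_pos"],R.from_quat([q[1],q[2],q[3],q[0]]).as_matrix()
def cam(name,p=None):
    m=vision.camera_model(name); K=np.array([[m["fx"],0,m["cx"]],[0,m["fy"],m["cy"]],[0,0,1]])
    if name=="wrist":
        t,r=p if p else pose(); T=np.eye(4);T[:3,:3]=r;T[:3,3]=t
        C=T@m["mount"]; Rc=C[:3,:3].T; return K,Rc,-Rc@C[:3,3]
    return K,R.from_rotvec(m["rvec"]).as_matrix(),m["tvec"]
def back(c,uv,z):
    K,Rc,t=c; o=-Rc.T@t; out=[]
    for u,v in np.atleast_2d(uv):
        d=Rc.T@np.linalg.inv(K)@[u,v,1]; out.append(o+d*(z-o[2])/d[2])
    return np.array(out)
def proj(c,X):
    K,Rc,t=c; p=(K@(Rc@np.atleast_2d(X).T+t[:,None])); return (p[:2]/p[2]).T
E
python3 - <<'E'
from h import *
c=cam("scene"); f=lambda l:[(u/2.05+130,v/2.05+80) for u,v in l]
np.set_printoptions(precision=3,suppress=True)
for n,l,z in (("board",[(198,134),(288,141),(267,297),(167,291)],.036),("chips",[(218,172),(266,174),(223,201),(201,224),(253,237)],.031),("stand",[(122,423),(213,460),(192,498),(104,463)],.046),("grip",[(124,434),(185,450)],.096),("jar",[(248,520)],.04),("glue",[(285,357)],.092)):
    print(n,back(c,f(l),z)[:,:2].tolist())
print(-c[1].T@c[2], R.from_matrix(pose()[1]).as_euler("xyz",degrees=True), pose()[1])
E
```

```text
board [[0.44454884646567183, 0.13511850865038855], [0.5724077650269305, 0.14657223387065332], [0.5914709749526927, -0.10637678848175713], [0.4642602065906831, -0.12197527402226815]]
chips [[0.4860844190512008, 0.07848725408746038], [0.5522510875367581, 0.0875998964115019], [0.5034816375966749, 0.03182908156798647], [0.48257502125358587, -0.01044325874784946], [0.5552080080401887, -0.01762389520696639]]
stand [[0.45840389585099295, -0.3093317032539061], [0.5727454681915007, -0.33267147961903637], [0.5594044279317467, -0.38013841596321535], [0.45128392530500955, -0.35999534069849315]]
grip [[0.47580645895874507, -0.3398920884539099], [0.5465747799125065, -0.3449157537194372]]
jar [[0.6253443730449596, -0.3904632121048913]]
glue [[0.6335440692390053, -0.21158967906521275]]
[ 0.715 -0.714  1.14 ] [-180.       0.001   16.488] [[ 0.959  0.284 -0.   ]
 [ 0.284 -0.959 -0.   ]
 [-0.    -0.    -1.   ]]
```

```bash
cat >> h.py <<'E'
def plan(x,y,z,yaw,n,start=None):
    """rows to reach target (m, deg) with tool down; shift in tool axes at the row's start"""
    t,r=start if start else pose(); w=np.degrees(np.arctan2(r[1,0],r[0,0])); d=(np.array([x,y,z])-t)*1000/n
    dw=(yaw-w)/n
    # tilt error too
    for i in range(n):
        a=np.radians(w+i*dw); c,s=np.cos(a),np.sin(a)
        print([round(v,1) for v in (c*d[0]+s*d[1], s*d[0]-c*d[1], -d[2])],"turn z",round(-dw,2))
E
python3 -c "
from h import *
plan(.511,-.345,.25,-11,10)"
```

```text
[np.float64(39.2), np.float64(-14.9), np.float64(0.0)] turn z 2.75
[np.float64(38.4), np.float64(-16.8), np.float64(0.0)] turn z 2.75
[np.float64(37.6), np.float64(-18.6), np.float64(0.0)] turn z 2.75
[np.float64(36.7), np.float64(-20.4), np.float64(0.0)] turn z 2.75
[np.float64(35.6), np.float64(-22.1), np.float64(0.0)] turn z 2.75
[np.float64(34.5), np.float64(-23.8), np.float64(0.0)] turn z 2.75
[np.float64(33.4), np.float64(-25.4), np.float64(0.0)] turn z 2.75
[np.float64(32.1), np.float64(-27.0), np.float64(0.0)] turn z 2.75
[np.float64(30.8), np.float64(-28.5), np.float64(0.0)] turn z 2.75
[np.float64(29.4), np.float64(-30.0), np.float64(0.0)] turn z 2.75
```

move_arm:
  motion:
    - [[85, 39, -15, 0, 0, 0, 2.75], [85, 38, -17, 0, 0, 0, 2.75], [85, 38, -19, 0, 0, 0, 2.75], [85, 37, -20, 0, 0, 0, 2.75], [85, 36, -22, 0, 0, 0, 2.75]]

```text
clock: 1.8
tcp_pos: [0.3458, -0.4708, 0.2505]
ee_rot: [0.0, 1.0, 0.023, 0.0]
contact_force: [-0.0, 0.3, 0.4]
finger_gap: 0.0846
gripper_force: 0.0
```

move_arm:
  motion:
    - [[85, 34, -24, 0, 0, 0, 2.75], [85, 33, -25, 0, 0, 0, 2.75], [85, 32, -27, 0, 0, 0, 2.75], [85, 31, -28, 0, 0, 0, 2.75], [85, 29, -30, 0, 0, 0, 2.75]]

```text
clock: 2.3
tcp_pos: [0.5115, -0.3444, 0.2504]
ee_rot: [0.0, 0.995, -0.097, 0.0]
contact_force: [0.3, -0.8, -0.3]
finger_gap: 0.085
gripper_force: 0.0
```

```bash
python3 - <<'E'
from h import *
vision.snapshot("wrist")
p=pose(); print(p, np.abs(telemetry.state()["qvel"]).max())
im=vision.snapshot("wrist"); cv2.imwrite("pics/w1.png",im[:,:,::-1]); np.savez("w1.npz",t=p[0],r=p[1])
for n in ("scraper","stand","findings_pot"): print(n,vision.recognise("wrist",n)[:1])
E
```

```text
(array([ 0.51726712, -0.33840784,  0.25015455]), array([[ 0.98192378, -0.18925475,  0.00288482],
       [-0.1892628 , -0.98192239,  0.00283167],
       [ 0.00229676, -0.00332647, -0.99999183]])) 0.19046365592200418
scraper [{'extent': [255.8, 136.3, 279.1, 225.4], 'score': 0.88}]
stand [{'extent': [240.4, 113.1, 291.5, 227.8], 'score': 0.92}]
findings_pot [{'extent': [256.5, 13.0, 324.2, 84.3], 'score': 0.57}]
```

View pics/w1.png

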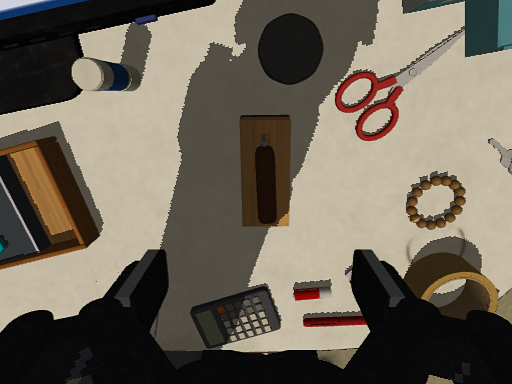

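The wrist view shows the stand upright at columns 240–291, rows 113–228, with the grip at (265,185), the jar at (290,48) and the glue stick at (90,75). I'll measure it again now that the arm has settled.

```bash
python3 - <<'E'
from h import *
np.set_printoptions(precision=4,suppress=True)
p=pose(); print(p[0],np.degrees(np.arctan2(p[1][1,0],p[1][0,0])),np.abs(telemetry.state()["qvel"]).max())
im=vision.snapshot("wrist"); c=cam("wrist",p)
e=vision.recognise("wrist","stand")[0]["extent"]; print(e)
hsv=cv2.cvtColor(im,cv2.COLOR_RGB2HSV)
m=np.zeros(im.shape[:2],np.uint8); l,t,r,b=[int(v) for v in e]
sub=hsv[t-8:b+8,l-8:r+8]; wood=((sub[...,1]>70)&(sub[...,0]<25)).astype(np.uint8)*255
k=cv2.morphologyEx(wood,cv2.MORPH_OPEN,np.ones((3,3)))
cs,_=cv2.findContours(k,0,2); q=max(cs,key=cv2.contourArea)+np.array([l-8,t-8])
rect=cv2.minAreaRect(q); bx=cv2.boxPoints(rect); X=back(c,bx+0.0,.046); print(rect,"\n",X[:,:2]); print("ctr",X.mean(0), [np.linalg.norm(X[i]-X[i-1]) for i in range(4)],np.degrees(np.arctan2(*(X[1]-X[0])[[1,0]])),np.degrees(np.arctan2(*(X[2]-X[1])[[1,0]])))
g=((hsv[...,2]<70)&(hsv[...,1]>90)).astype(np.uint8)*255; g[:t]=0;g[b:]=0;g[:,:l]=0;g[:,r:]=0
cs,_=cv2.findContours(g,0,2); q=max(cs,key=cv2.contourArea); rect=cv2.minAreaRect(q); X=back(c,cv2.boxPoints(rect),.096)
print("grip",rect,X[:,:2],X.mean(0))
out=im.copy(); cv2.drawContours(out,[bx.astype(int)],0,(0,255,0),1); cv2.drawContours(out,[cv2.boxPoints(rect).astype(int)],0,(0,255,255),1)
cv2.imwrite("pics/w2.png",cv2.resize(out[90:250,200:330],None,fx=3.5,fy=3.5,interpolation=0)[:,:,::-1])
E
```

```text
[ 0.5099 -0.3458  0.2502] -10.983585946703974 0.02288124711912742
[226.8, 106.6, 283.0, 222.9]
((255.5, 164.5), (111.0, 51.0), 90.0) 
 [[ 0.5734 -0.331 ]
 [ 0.5637 -0.3806]
 [ 0.4465 -0.3604]
 [ 0.4573 -0.3051]]
ctr [ 0.5102 -0.3443  0.046 ] [np.float64(0.11891341407299846), np.float64(0.05059965409271491), np.float64(0.11892940167428637), np.float64(0.056330602647360006)] -100.97141000212045 170.20922662518342
grip ((255.5, 164.5), (111.0, 51.0), 90.0) [[ 0.5752 -0.3357]
 [ 0.567  -0.3778]
 [ 0.4678 -0.3607]
 [ 0.4769 -0.3139]] [ 0.5217 -0.347   0.096 ]
```

View pics/w2.png

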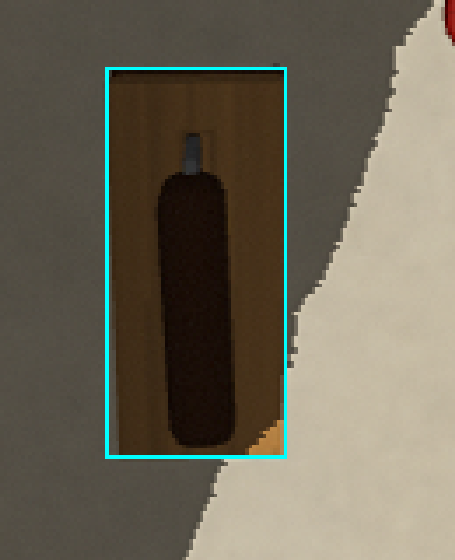

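The crop shows the top of the stand with corners at about (109,76), (285,73), (285,456) and (119,456). The dark grip's centre line runs from (193,173) to (201,446).

```bash
python3 - <<'E'
from h import *
np.set_printoptions(precision=4,suppress=True)
p=pose(); c=cam("wrist",p)
f=lambda l:np.array(l)/3.5+[200-.5,90-.5]+[.14,.14]
for n,l,z in (("stand",[(109,76),(285,73),(285,456),(119,456)],.046),("grip",[(193,172),(201,447)],.096),("gripsides",[(158,310),(230,310)],.096),("gripw",[(160,220),(228,220),(167,420),(235,420)],.090)):
    X=back(c,f(l),z); print(n,X[:,:2].tolist(),X.mean(0),np.linalg.norm(X-np.roll(X,1,0),axis=1))
    if n!="gripw":print(np.degrees(np.arctan2(*(X[1]-X[0])[[1,0]])), np.degrees(np.arctan2(*(X[-1]-X[0])[[1,0]])),np.degrees(np.arctan2(*(X[2]-X[1])[[1,0]])) if n=="stand" else "")
X=back(c,f([(109,76),(285,73),(285,456),(119,456)]),.046)
# side view check
im=vision.snapshot("side"); e=vision.recognise("side","scraper"); print(e[:1])
cs=cam("side")
def box(ctr,yaw,L,W,z0,z1):
    a=np.radians(yaw);P=[(ctr[0]+np.cos(a)*i*L/2-np.sin(a)*j*W/2,ctr[1]+np.sin(a)*i*L/2+np.cos(a)*j*W/2,z) for i in(-1,1) for j in(-1,1) for z in(z0,z1)]
    u=proj(cs,P); return u.min(0),u.max(0)
print(box((.510,-.3445),-11,.072,.018,.062,.096), vision.recognise("side","stand")[:1], box((.510,-.3445),-11,.12,.056,0,.046))
E
```

```text
stand [[0.5705055995929746, -0.33207159237873024], [0.561711931410642, -0.38130936217175904], [0.44600353031642576, -0.3611352688422333], [0.45610412657487487, -0.30970948871105547]] [ 0.5086 -0.3461  0.046 ] [0.1166 0.05   0.1175 0.0524]
-100.12603536115613 168.93982770978567 170.10973376505964
grip [[0.5461960812275146, -0.3521486361295626], [0.4740817485559544, -0.33989812102030587]] [ 0.5101 -0.346   0.096 ] [0.0731 0.0731]
170.35884393397177 170.35884393397177 
gripsides [[0.5133194188905658, -0.33641588853662097], [0.5097645792346106, -0.3545404344026462]] [ 0.5115 -0.3455  0.096 ] [0.0185 0.0185]
-101.09678888077292 -101.09678888077292 
gripw [[0.5349890484495753, -0.3412321542247725], [0.5316457461782631, -0.35829206811768993], [0.48116698523695395, -0.33189895157468263], [0.4776244838485132, -0.3499415812261696]] [ 0.5064 -0.3453  0.09  ] [0.058  0.0174 0.057  0.0184]
[{'extent': [358.3, 209.9, 380.0, 237.8], 'score': 0.58}]
(array([358.6751, 206.6083]), array([377.8326, 232.2079])) [{'extent': [346.7, 223.7, 383.7, 263.3], 'score': 0.7}] (array([345.7331, 217.7376]), array([386.2878, 260.1908]))
```

move_arm:
  motion:
    - [[85, 0, 0, 45, 0, 0, -1], [85, 0, 0, 45, 0, 0, 0], [85, 0, 0, 40, 0, 0, 0], [85, 0, 0, 30, 0, 0, 0], [85, 0, 0, 10, 0, 0, 0]]

```text
clock: 3.3
tcp_pos: [0.5086, -0.3451, 0.0775]
ee_rot: [-0.001, 0.996, -0.088, -0.002]
contact_force: [-0.8, -0.2, 0.5]
finger_gap: 0.0846
gripper_force: 0.0
```

move_arm:
  motion:
    - [[85, 0, 0, 0, 0, 0, 0], [60, 0, 0, 0, 0, 0, 0], [40, 0, 0, 0, 0, 0, 0], [25, 0, 0, 0, 0, 0, 0], [10, 0, 0, 0, 0, 0, 0]]

```text
clock: 3.8
tcp_pos: [0.5105, -0.3457, 0.0812]
ee_rot: [0.0, 0.996, -0.087, 0.001]
contact_force: [0.3, 0.2, 0.4]
finger_gap: 0.028
gripper_force: 0.0
```

move_arm:
  motion:
    - [[5, 0, 0, 0, 0, 0, 0], [5, 0, 0, 0, 0, 0, 0], [5, 0, 0, 0, 0, 0, 0], [5, 0, 0, 0, 0, 0, 0], [5, 0, 0, 0, 0, 0, 0]]

```text
clock: 4.3
tcp_pos: [0.5107, -0.3449, 0.0809]
ee_rot: [-0.0, 0.996, -0.087, 0.0]
contact_force: [-1.3, 5.1, 9.1]
finger_gap: 0.0175
gripper_force: 63.0
```

```bash
python3 - <<'E'
from h import *
s=telemetry.state();print(s,np.degrees(np.arctan2(pose()[1][1,0],pose()[1][0,0])))
E
```

```text
{'clock': 4.3, 'qpos': array([ 0.50569807,  0.72158985, -0.01087117,  1.7430824 ,  0.0100276 ,
        0.67662433, -1.2556576 ]), 'qvel': array([ 1.79811068e-05, -2.65253391e-03,  1.11943722e-04, -2.84645036e-04,
       -1.15397118e-05,  1.35196364e-03, -1.08598347e-03]), 'joint_torque': array([  2.06186123, -96.3801384 ,   5.52569658, -26.92849159,
         1.08787503,  -0.9630296 ,   0.22196822]), 'tcp_pos': array([ 0.51069914, -0.34492669,  0.080925  ]), 'ee_rot': array([-3.43946498e-04,  9.96192468e-01, -8.71798902e-02,  3.40378246e-04]), 'contact_force': array([-1.32273565,  5.13230137,  9.07439297]), 'wrist_torque': array([ 1.24799962,  0.12193678, -0.22421289]), 'gripper_force': 62.969913482666016, 'finger_gap': 0.017504358605272455} -10.002792033088898
```

move_arm:
  motion:
    - [[5, 0, 0, -20, 0, 0, 0], [5, 0, 0, -35, 0, 0, 0], [5, 0, 0, -40, 0, 0, 0], [5, 0, 0, -40, 0, 0, 0], [5, 0, 0, -35, 0, 0, 0]]

```text
clock: 4.8
tcp_pos: [0.5101, -0.3455, 0.2526]
ee_rot: [0.0, 0.996, -0.087, 0.0]
contact_force: [1.0, -0.5, -0.8]
finger_gap: 0.017
gripper_force: 61.8
```

```bash
python3 - <<'E'
from h import *
print(telemetry.state()["finger_gap"],pose()[0])
plan(.46,0,.25,5,10)
E
```

```text
0.017028876113094317 [ 0.5101401  -0.34553316  0.25257056]
[np.float64(-10.9), np.float64(-33.2), np.float64(0.3)] turn z -1.5
[np.float64(-10.1), np.float64(-33.4), np.float64(0.3)] turn z -1.5
[np.float64(-9.2), np.float64(-33.7), np.float64(0.3)] turn z -1.5
[np.float64(-8.3), np.float64(-33.9), np.float64(0.3)] turn z -1.5
[np.float64(-7.4), np.float64(-34.1), np.float64(0.3)] turn z -1.5
[np.float64(-6.5), np.float64(-34.3), np.float64(0.3)] turn z -1.5
[np.float64(-5.6), np.float64(-34.5), np.float64(0.3)] turn z -1.5
[np.float64(-4.7), np.float64(-34.6), np.float64(0.3)] turn z -1.5
[np.float64(-3.8), np.float64(-34.7), np.float64(0.3)] turn z -1.5
[np.float64(-2.9), np.float64(-34.8), np.float64(0.3)] turn z -1.5
```

move_arm:
  motion:
    - [[5, -11, -33, 0, 0, 0, -1.5], [5, -10, -33, 0, 0, 0, -1.5], [5, -9, -34, 0, 0, 0, -1.5], [5, -8, -34, 0, 0, 0, -1.5], [5, -7, -34, 0, 0, 0, -1.5]]

```text
clock: 5.3
tcp_pos: [0.4855, -0.1718, 0.2505]
ee_rot: [0.0, 1.0, -0.021, 0.0]
contact_force: [1.2, -0.1, -1.2]
finger_gap: 0.0171
gripper_force: 61.9
```

move_arm:
  motion:
    - [[5, -7, -34, 0, 0, 0, -1.5], [5, -6, -34, 0, 0, 0, -1.5], [5, -5, -35, 0, 0, 0, -1.5], [5, -4, -35, 0, 0, 0, -1.5], [5, -3, -35, 0, 0, 0, -1.5]]

```text
clock: 5.8
tcp_pos: [0.459, 0.0011, 0.2505]
ee_rot: [0.0, 0.999, 0.044, 0.0]
contact_force: [0.6, 0.0, -1.0]
finger_gap: 0.0173
gripper_force: 61.8
```

```bash
python3 - <<'E'
from h import *
for i in range(8): vision.snapshot("wrist")
p=pose(); print(p[0],np.degrees(np.arctan2(p[1][1,0],p[1][0,0])),np.abs(telemetry.state()["qvel"]).max())
im=vision.snapshot("wrist"); np.savez("w3.npz",t=p[0],r=p[1]); cv2.imwrite("pics/w3raw.png",im[:,:,::-1])
cv2.imwrite("pics/w3.png",cv2.resize(im,(800,600),interpolation=cv2.INTER_CUBIC)[:,:,::-1])
for n in ("board","chip_jade","chip_amber","chip_rose","chip_turquoise","chip_cream"): print(n,[(d["extent"],d["score"]) for d in vision.recognise("wrist",n)[:1]])
E
```

```text
[ 0.45955956 -0.00114552  0.25029879] 4.893982082689426 0.003811029455029075
board []
chip_jade [([114.6, 37.6, 382.6, 177.3], 0.64)]
chip_amber [([169.4, 58.8, 192.5, 79.1], 0.71)]
chip_rose [([220.6, 112.5, 244.7, 134.7], 0.59)]
chip_turquoise [([259.3, 136.3, 278.3, 155.4], 0.83)]
chip_cream [([272.8, 67.1, 290.2, 83.6], 0.7)]
```

View pics/w3.png

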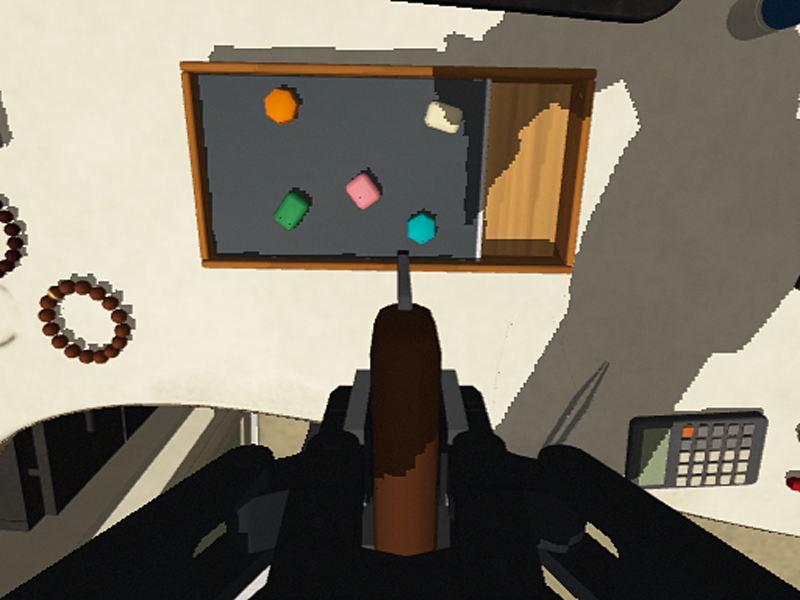

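The picture shows the board's outer rim corners at about (181,63), (596,70), (574,271) and (204,266) in the 800x600 view. All five chips are on the deck, and the scraper hangs with its blade tip at (403,251).

```bash
python3 - <<'E'
from h import *
from scipy.optimize import least_squares
np.set_printoptions(precision=4,suppress=True)
d=np.load("w3.npz"); c=cam("wrist",(d["t"],d["r"]))
uv=np.array([(181,63),(596,70),(574,271),(204,266)])/1.5625-.2
L=np.array([(.066,.13,.036),(.066,-.13,.036),(-.066,-.13,.036),(-.066,.13,.036)])
def W(q,P): a=q[2];P=np.asarray(P);return np.c_[q[0]+np.cos(a)*P[:,0]-np.sin(a)*P[:,1],q[1]+np.sin(a)*P[:,0]+np.cos(a)*P[:,1],P[:,2]]
r=least_squares(lambda q:(proj(c,W(q,L))-uv).ravel(),[.518,.013,.08]); q=r.x
print(q[:2],np.degrees(q[2]),r.fun.reshape(-1,2))
print("lip", proj(c,W(q,[(-.06,-.066,.026),(.06,-.066,.026)]))*1.5625)
ch=np.array([(292,210),(281,106),(363,190),(422,228),(443,117)])/1.5625
X=back(c,ch,.034); a=q[2]; D=X[:,:2]-q[:2]; print("chips",np.c_[np.cos(a)*D[:,0]+np.sin(a)*D[:,1],-np.sin(a)*D[:,0]+np.cos(a)*D[:,1]])
print("blade corner", proj(c,(d["t"]+d["r"]@[.04,0,.067]))*1.5625)
np.save("board.npy",q)
for n,l in (("p1",[(-.017,.105,0),(-.017,-.085,0)]),("p2",[(.017,.105,0),(.017,-.085,0)])): print(n,W(q,l))
E
```

```text
[0.5146 0.012 ] 4.137258307407704 [[-1.8942 -1.2111]
 [ 2.5822 -1.6184]
 [ 0.7692  2.1815]
 [-1.5206  2.3588]]
lip [[481.6272 261.2373]
 [492.8416  78.117 ]]
chips [[-0.0245  0.0652]
 [ 0.041   0.0686]
 [-0.0106  0.0172]
 [-0.0355 -0.0227]
 [ 0.0358 -0.0344]]
blade corner [[399.8806 241.078 ]]
p1 [[ 0.49    0.1155  0.    ]
 [ 0.5037 -0.074   0.    ]]
p2 [[ 0.5239  0.1179  0.    ]
 [ 0.5377 -0.0716  0.    ]]
```

```bash
cat >> h.py <<'E'
def B(x,y):
    q=np.load("board.npy"); a=np.radians(4.4); return q[0]+np.cos(a)*x-np.sin(a)*y, q[1]+np.sin(a)*x+np.cos(a)*y
E
python3 - <<'E'
from h import *
print(B(-.015,.1)); plan(*B(-.015,.1),.13,4.4,5)
E
```

```text
(np.float64(0.4919380404925934), np.float64(0.11053275402019877))
[np.float64(8.4), np.float64(-21.5), np.float64(24.1)] turn z 0.11
[np.float64(8.3), np.float64(-21.6), np.float64(24.1)] turn z 0.11
[np.float64(8.3), np.float64(-21.6), np.float64(24.1)] turn z 0.11
[np.float64(8.3), np.float64(-21.6), np.float64(24.1)] turn z 0.11
[np.float64(8.2), np.float64(-21.6), np.float64(24.1)] turn z 0.11
```

move_arm:
  motion:
    - [[5, 8, -22, 24, 0, 0, 0.1], [5, 8, -22, 24, 0, 0, 0.1], [5, 8, -22, 24, 0, 0, 0.1], [5, 8, -22, 24, 0, 0, 0.1], [5, 9, -20, 24, 0, 0, 0.1]]

```text
clock: 7.05
tcp_pos: [0.4915, 0.1119, 0.1293]
ee_rot: [-0.0, 0.999, 0.039, 0.0]
contact_force: [0.5, -0.6, -1.0]
finger_gap: 0.0169
gripper_force: 61.9
```

move_arm:
  motion:
    - [[5, 0, 0, 0, 0, 0, 0], [5, 0, 0, 12, 0, 0, 0], [5, 0, 0, 12, 0, 0, 0], [5, 0, 0, 7, 0, 0, 0], [5, 0, 0, 3, 0, 0, 0]]

```text
clock: 7.55
tcp_pos: [0.4915, 0.1102, 0.0959]
ee_rot: [0.0, 0.999, 0.039, 0.0]
contact_force: [1.7, 0.4, -0.1]
finger_gap: 0.0172
gripper_force: 62.0
```

move_arm:
  motion:
    - [[5, 0, 0, 1, 0, 0, 0], [5, 0, 0, 0, 0, 0, 0], [5, 0, 0, 0, 0, 0, 0], [5, 0, 0, 0, 0, 0, 0], [5, 0, 0, 0, 0, 0, 0]]

```text
clock: 8.05
tcp_pos: [0.4914, 0.1108, 0.0955]
ee_rot: [-0.0, 0.999, 0.039, 0.0]
contact_force: [1.3, -0.6, -0.2]
finger_gap: 0.0174
gripper_force: 61.9
```

```bash
python3 - <<'E'
from h import *
s=telemetry.state(); p=pose(); print(p[0],np.degrees(np.arctan2(p[1][1,0],p[1][0,0])),s["contact_force"],B(-.015,.1))
im=vision.snapshot("wrist"); cv2.imwrite("pics/w4.png",cv2.resize(im,(700,525))[:,:,::-1])
E
```

```text
[0.49144678 0.11078276 0.09551757] 4.485678123806816 [ 1.2864915  -0.62874322 -0.15658117] (np.float64(0.4919380404925934), np.float64(0.11053275402019877))
```

View pics/w4.png

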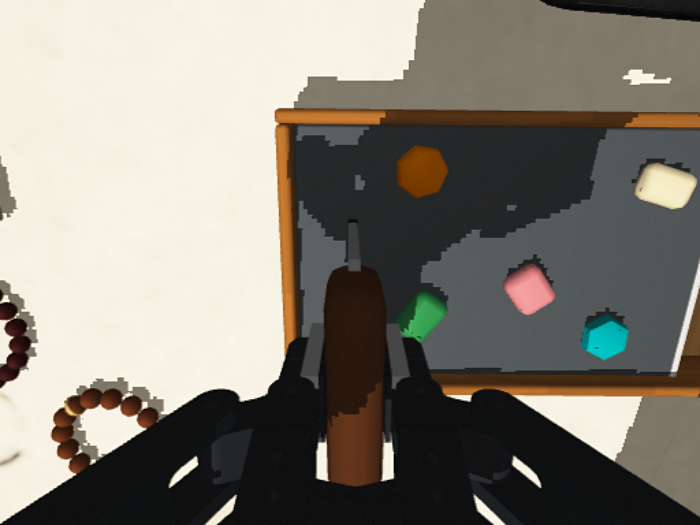

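The picture shows the blade down on the deck between the +y rim and the jade chip, with its far corner at (353,220). I'll check where that corner lies.

```bash
python3 - <<'E'
from h import *
np.set_printoptions(precision=4,suppress=True)
c=cam("wrist"); q=np.load("board.npy"); a=np.radians(4.4)
def lb(X): D=X[:,:2]-q[:2]; return np.c_[np.cos(a)*D[:,0]+np.sin(a)*D[:,1],-np.sin(a)*D[:,0]+np.cos(a)*D[:,1]]
u=lambda l:np.array(l)/1.3672
print("corner",lb(back(c,u([(353,220)]),.027)))
print("deck inner at rim top far",lb(back(c,u([(353,127),(500,128)]),.036)), "near", lb(back(c,u([(500,386)]),.036)))
print("outer corner TL",lb(back(c,u([(276,110)]),.036)),"left inner edge",lb(back(c,u([(291,200)]),.036)))
print("jade",lb(back(c,u([(423,316),(422,171)]),.034)),"lip",lb(back(c,u([(700,265),(672,375)]),.026)))
print("tcp",lb(pose()[0][None]))
E
```

```text
corner [[0.0202 0.099 ]]
deck inner at rim top far [[0.0599 0.099 ]
 [0.0596 0.0404]] near [[-0.0591  0.0282]]
outer corner TL [[0.0662 0.1294]] left inner edge [[0.0306 0.125 ]]
jade [[-0.0233  0.0667]
 [ 0.0424  0.0704]] lip [[-0.001  -0.0617]
 [-0.0592 -0.0617]]
tcp [[-0.0155  0.1003]]
```

move_arm:
  motion:
    - [[5, 3, 0, 1.5, 0, 0, 0], [5, 0, 6, 0, 0, 0, 0], [5, 0, 12, 0, 0, 0, 0], [5, 0, 12, 0, 0, 0, 0], [5, 0, 12, 0, 0, 0, 0]]

```text
clock: 8.6
tcp_pos: [0.4976, 0.0676, 0.0938]
ee_rot: [0.0, 0.999, 0.039, -0.0]
contact_force: [-0.2, 0.1, -1.5]
finger_gap: 0.0172
gripper_force: 61.6
```

move_arm:
  motion:
    - [[5, 0, 12, 0, 0, 0, 0], [5, 0, 12, 0, 0, 0, 0], [5, 0, 12, 0, 0, 0, 0], [5, 0, 12, 0, 0, 0, 0], [5, 0, 12, 0, 0, 0, 0]]

```text
clock: 9.1
tcp_pos: [0.5023, 0.0083, 0.0938]
ee_rot: [-0.0, 0.999, 0.039, -0.0]
contact_force: [0.2, 0.3, -0.5]
finger_gap: 0.0174
gripper_force: 61.6
```

move_arm:
  motion:
    - [[5, 0, 12, 0, 0, 0, 0], [5, 0, 12, 0, 0, 0, 0], [5, 0, 12, 0, 0, 0, 0], [5, 0, 12, 0, 0, 0, 0], [5, 0, 12, 0, 0, 0, 0]]

```text
clock: 9.6
tcp_pos: [0.507, -0.0515, 0.0938]
ee_rot: [0.0, 0.999, 0.039, -0.0]
contact_force: [-0.1, -0.3, -2.4]
finger_gap: 0.0178
gripper_force: 61.6
```

move_arm:
  motion:
    - [[5, 0, 12, 0, 0, 0, 0], [5, 0, 12, 0, 0, 0, 0], [5, 0, 0, 0, 0, 0, 0], [5, 0, 0, 0, 0, 0, 0], [5, 0, 0, 0, 0, 0, 0]]

```text
clock: 10.1
tcp_pos: [0.5089, -0.0738, 0.0938]
ee_rot: [-0.0, 0.999, 0.039, -0.0]
contact_force: [0.2, 0.4, -0.9]
finger_gap: 0.0172
gripper_force: 61.8
```

```bash
python3 - <<'E'
from h import *
s=telemetry.state(); p=pose(); print(p[0],np.degrees(np.arctan2(p[1][1,0],p[1][0,0])),s["contact_force"],B(-.012,-.08))
im=vision.snapshot("wrist"); cv2.imwrite("pics/w5.png",cv2.resize(im,(700,525))[:,:,::-1])
E
```

```text
[ 0.50885382 -0.07381602  0.09378295] 4.526032705598734 [ 0.24869145  0.36127771 -0.86485874] (np.float64(0.5087386238121016), np.float64(-0.06870658429626643))
```

View pics/w5.png

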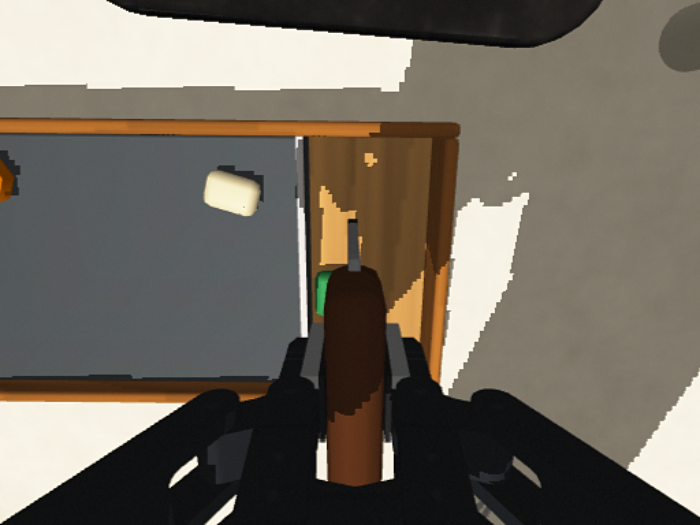

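The first pass worked: jade lies in the trough at (322,293), and cream (232,192) and amber (5,180) are still on the deck. Next is the second pass.

```bash
python3 - <<'E'
from h import *
p=pose(); t=p[0].copy(); t[2]=.139
plan(*B(.019,.102),.125,4.4,6,(t,p[1]))
E
```

```text
[np.float64(5.3), np.float64(-31.2), np.float64(2.3)] turn z 0.02
[np.float64(5.3), np.float64(-31.2), np.float64(2.3)] turn z 0.02
[np.float64(5.3), np.float64(-31.2), np.float64(2.3)] turn z 0.02
[np.float64(5.2), np.float64(-31.2), np.float64(2.3)] turn z 0.02
[np.float64(5.2), np.float64(-31.2), np.float64(2.3)] turn z 0.02
[np.float64(5.2), np.float64(-31.2), np.float64(2.3)] turn z 0.02
```

move_arm:
  motion:
    - [[5, 0, 0, -20, 0, 0, 0], [5, 0, 0, -25, 0, 0, 0], [5, 5, -31, 0, 0, 0, 0], [5, 5, -31, 0, 0, 0, 0], [5, 5, -31, 0, 0, 0, 0]]

```text
clock: 10.65
tcp_pos: [0.5165, 0.021, 0.1391]
ee_rot: [-0.0, 0.999, 0.039, 0.0]
contact_force: [0.7, 0.1, -1.9]
finger_gap: 0.0171
gripper_force: 61.9
```

move_arm:
  motion:
    - [[5, 5, -31, 0, 0, 0, 0], [5, 5, -31, 0, 0, 0, 0], [5, 6, -31, 7, 0, 0, 0], [5, 0, 0, 7, 0, 0, 0], [5, 0, 0, 0, 0, 0, 0]]

```text
clock: 11.15
tcp_pos: [0.5245, 0.1142, 0.124]
ee_rot: [0.0, 0.999, 0.04, -0.001]
contact_force: [-0.3, -0.3, -1.5]
finger_gap: 0.0173
gripper_force: 61.6
```

move_arm:
  motion:
    - [[5, 0, 0, 12, 0, 0, 0], [5, 0, 0, 11, 0, 0, 0], [5, 0, 0, 6, 0, 0, 0], [5, 0, 0, 2, 0, 0, 0], [5, 0, 0, 0, 0, 0, 0]]

```text
clock: 11.65
tcp_pos: [0.5251, 0.1131, 0.0935]
ee_rot: [0.0, 0.999, 0.039, -0.0]
contact_force: [-0.1, 0.2, -1.1]
finger_gap: 0.0171
gripper_force: 61.7
```

```bash
python3 - <<'E'
from h import *
q=np.load("board.npy"); a=np.radians(4.4); t=pose()[0]; D=t[:2]-q[:2]; print(t,np.cos(a)*D[0]+np.sin(a)*D[1],-np.sin(a)*D[0]+np.cos(a)*D[1],telemetry.state()["contact_force"])
E
```

```text
[0.52507737 0.11313449 0.09350141] 0.0182412614162345 0.1000516495732324 [-0.11348506  0.21380786 -1.1165198 ]
```

Placed at x'=18 mm, y'=100 mm. Now the second wipe.

move_arm:
  motion:
    - [[5, 0, 6, 0, 0, 0, 0], [5, 0, 12, 0, 0, 0, 0], [5, 0, 12, 0, 0, 0, 0], [5, 0, 12, 0, 0, 0, 0], [5, 0, 12, 0, 0, 0, 0]]

```text
clock: 12.15
tcp_pos: [0.5296, 0.0581, 0.0939]
ee_rot: [0.0, 0.999, 0.039, 0.0]
contact_force: [0.2, 0.5, -1.4]
finger_gap: 0.0173
gripper_force: 61.5
```

move_arm:
  motion:
    - [[5, 0, 12, 0, 0, 0, 0], [5, 0, 12, 0, 0, 0, 0], [5, 0, 12, 0, 0, 0, 0], [5, 0, 12, 0, 0, 0, 0], [5, 0, 12, 0, 0, 0, 0]]

```text
clock: 12.65
tcp_pos: [0.5342, -0.0012, 0.0938]
ee_rot: [-0.0, 0.999, 0.039, -0.0]
contact_force: [0.1, 0.0, -2.1]
finger_gap: 0.0176
gripper_force: 61.6
```

move_arm:
  motion:
    - [[5, 0, 12, 0, 0, 0, 0], [5, 0, 12, 0, 0, 0, 0], [5, 0, 12, 0, 0, 0, 0], [5, 0, 12, 0, 0, 0, 0], [5, 0, 12, 0, 0, 0, 0]]

```text
clock: 13.15
tcp_pos: [0.5389, -0.061, 0.0938]
ee_rot: [-0.0, 0.999, 0.039, -0.0]
contact_force: [-0.5, 0.6, -0.3]
finger_gap: 0.0171
gripper_force: 61.6
```

move_arm:
  motion:
    - [[5, 0, 10, 0, 0, 0, 0], [5, 0, 0, 0, 0, 0, 0], [5, 0, 0, 0, 0, 0, 0], [5, 0, 0, -20, 0, 0, 0], [5, 0, 0, -40, 0, 0, 0]]

```text
clock: 13.65
tcp_pos: [0.5382, -0.0689, 0.1524]
ee_rot: [-0.001, 0.999, 0.04, -0.002]
contact_force: [0.3, -0.5, -0.3]
finger_gap: 0.0172
gripper_force: 61.7
```

move_arm:
  motion:
    - [[5, 0, 0, -40, 0, 0, 0], [5, -20, 0, -40, 0, 0, 0], [5, -35, 0, -20, 0, 0, 0], [5, -20, 0, 0, 0, 0, 0], [5, 0, 0, 0, 0, 0, 0]]

```text
clock: 14.15
tcp_pos: [0.463, -0.0757, 0.2547]
ee_rot: [0.0, 0.999, 0.039, 0.0]
contact_force: [-0.4, -0.4, -2.4]
finger_gap: 0.0171
gripper_force: 61.8
```

```bash
python3 - <<'E'
from h import *
for i in range(4): vision.snapshot("side")
p=pose(); print(p[0])
im=vision.snapshot("wrist"); cv2.imwrite("pics/w6.png",cv2.resize(im,(700,525))[:,:,::-1])
for n in ("chip_jade","chip_amber","chip_rose","chip_turquoise","chip_cream"):
    for d in vision.recognise("wrist",n)[:1]:
        e=d["extent"]; X=back(cam("wrist",p),[((e[0]+e[2])/2,(e[1]+e[3])/2)],.01)[0]
        q=np.load("board.npy"); a=np.radians(4.4);D=X[:2]-q[:2]; print(n,d["score"],np.round([np.cos(a)*D[0]+np.sin(a)*D[1],-np.sin(a)*D[0]+np.cos(a)*D[1]],4))
E
```

```text
[ 0.46544521 -0.07532934  0.25361507]
chip_jade 0.7 [-0.0195 -0.0776]
chip_amber 0.64 [ 0.0419 -0.0734]
chip_rose 0.54 [-0.0208 -0.0912]
chip_turquoise 0.56 [-0.0442 -0.0737]
chip_cream 0.84 [ 0.0174 -0.0982]
```

View pics/w6.png

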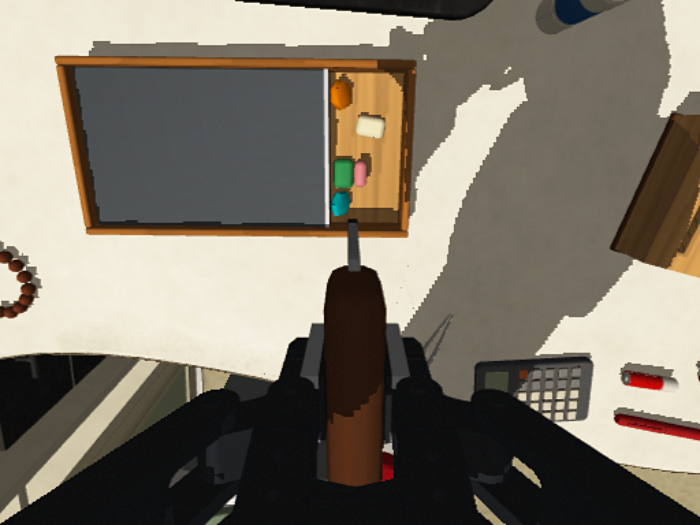

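All five chips are in the trough: amber (341,95), cream (370,126), jade (343,173), rose (361,173) and turquoise (340,203). The deck is clear, so I'm going back to the stand.

```bash
python3 -c "
from h import *
plan(.5106,-.3449,.20,-10,9)"
```

```text
[np.float64(2.7), np.float64(30.2), np.float64(5.9)] turn z 1.61
[np.float64(3.6), np.float64(30.1), np.float64(5.9)] turn z 1.61
[np.float64(4.4), np.float64(30.0), np.float64(5.9)] turn z 1.61
[np.float64(5.2), np.float64(29.9), np.float64(5.9)] turn z 1.61
[np.float64(6.1), np.float64(29.7), np.float64(5.9)] turn z 1.61
[np.float64(6.9), np.float64(29.5), np.float64(5.9)] turn z 1.61
[np.float64(7.7), np.float64(29.3), np.float64(5.9)] turn z 1.61
[np.float64(8.6), np.float64(29.1), np.float64(5.9)] turn z 1.61
[np.float64(9.4), np.float64(28.9), np.float64(5.9)] turn z 1.61
```

move_arm:
  motion:
    - [[5, 3, 30, 6, 0, 0, 1.6], [5, 4, 30, 6, 0, 0, 1.6], [5, 4, 30, 6, 0, 0, 1.6], [5, 5, 30, 6, 0, 0, 1.6], [5, 6, 30, 6, 0, 0, 1.6]]

```text
clock: 15.15
tcp_pos: [0.4903, -0.2266, 0.2234]
ee_rot: [-0.0, 1.0, -0.031, -0.0]
contact_force: [0.9, -0.2, -1.3]
finger_gap: 0.017
gripper_force: 61.7
```

move_arm:
  motion:
    - [[5, 7, 29.5, 6, 0, 0, 1.6], [5, 8, 29.5, 6, 0, 0, 1.6], [5, 9, 29, 6, 0, 0, 1.6], [5, 9, 29, 6, 0, 0, 1.7], [5, 0, 0, 0, 0, 0, 0]]

```text
clock: 15.65
tcp_pos: [0.5101, -0.349, 0.1984]
ee_rot: [0.001, 0.996, -0.09, -0.001]
contact_force: [-1.1, 0.9, -1.1]
finger_gap: 0.0172
gripper_force: 61.9
```

move_arm:
  motion:
    - [[5, 0, 0, 0, 0, 0, 0], [5, 0, 0, 0, 0, 0, 0], [5, 0, 0, 0, 0, 0, 0], [5, 0, 0, 0, 0, 0, 0], [5, 0, 0, 0, 0, 0, 0]]

```text
clock: 16.15
tcp_pos: [0.5111, -0.3449, 0.2001]
ee_rot: [0.0, 0.996, -0.087, 0.0]
contact_force: [0.9, -0.9, -0.8]
finger_gap: 0.017
gripper_force: 61.9
```

```bash
python3 - <<'E'
from h import *
p=pose(); print(p[0],p[1][:,2],np.degrees(np.arctan2(p[1][1,0],p[1][0,0])),telemetry.state()["contact_force"])
plan(.5106,-.3449,.125,-10,1)
im=vision.snapshot("wrist"); cv2.imwrite("pics/w7.png",cv2.resize(im,None,fx=1.5,fy=1.5)[:,:,::-1])
E
```

```text
[ 0.51111151 -0.34490177  0.20005644] [ 3.19888052e-04 -1.43691303e-04 -9.99999939e-01] -9.981494094513897 [ 0.94923454 -0.90983335 -0.78531994]
[np.float64(-0.5), np.float64(0.1), np.float64(75.1)] turn z 0.02
```

View pics/w7.png

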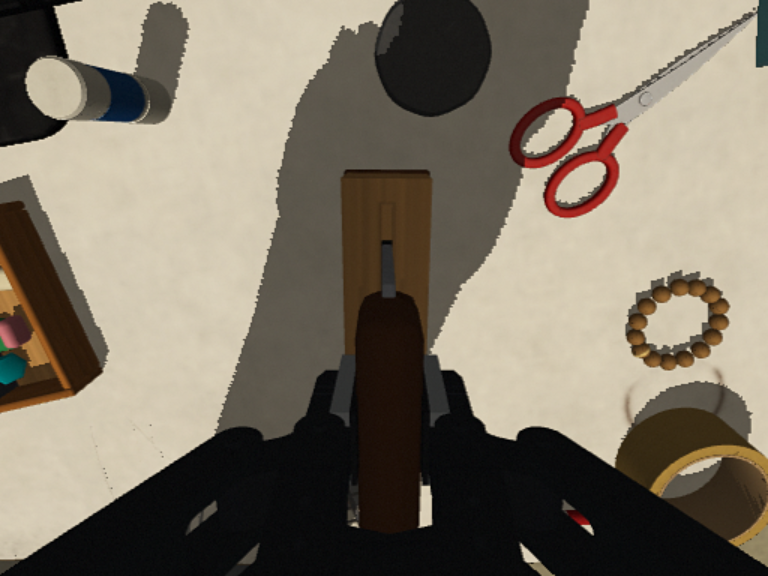

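The slot shows at columns 380–395 and the blade tip at column 387, so they line up. Descending.

move_arm:
  motion:
    - [[5, 0, 0, 25, 0, 0, 0], [5, 0, 0, 30, 0, 0, 0], [5, 0, 0, 20, 0, 0, 0], [5, 0, 0, 5, 0, 0, 0], [5, 0, 0, 0, 0, 0, 0]]

```text
clock: 16.7
tcp_pos: [0.5109, -0.345, 0.1196]
ee_rot: [-0.0, 0.996, -0.087, -0.0]
contact_force: [-0.0, -0.2, -0.5]
finger_gap: 0.0173
gripper_force: 61.8
```

move_arm:
  motion:
    - [[5, 0, 0, 4, 0, 0, 0], [5, 0, 0, 4, 0, 0, 0], [5, 0, 0, 4, 0, 0, 0], [5, 0, 0, 4, 0, 0, 0], [5, 0, 0, 0, 0, 0, 0]]

```text
clock: 17.2
tcp_pos: [0.5107, -0.3451, 0.1033]
ee_rot: [-0.0, 0.996, -0.087, -0.0]
contact_force: [0.2, 0.6, -1.6]
finger_gap: 0.0174
gripper_force: 62.0
```

Edge is about 10 mm inside the slot with no contact force. 23 mm to go.

move_arm:
  motion:
    - [[5, 0, 0, 5, 0, 0, 0], [5, 0, 0, 5, 0, 0, 0], [5, 0, 0, 5, 0, 0, 0], [5, 0, 0, 4, 0, 0, 0], [5, 0, 0, 0, 0, 0, 0]]

```text
clock: 17.7
tcp_pos: [0.5107, -0.3449, 0.084]
ee_rot: [-0.0, 0.996, -0.087, -0.0]
contact_force: [0.4, 2.1, -4.1]
finger_gap: 0.0172
gripper_force: 61.7
```

move_arm:
  motion:
    - [[5, 0, 0, 1, 0, 0, 0], [5, 0, 0, 1, 0, 0, 0], [5, 0, 0, 1, 0, 0, 0], [5, 0, 0, 0.5, 0, 0, 0], [5, 0, 0, 0, 0, 0, 0]]

```text
clock: 18.2
tcp_pos: [0.5112, -0.345, 0.0814]
ee_rot: [-0.0, 0.996, -0.087, 0.0]
contact_force: [2.0, 4.2, 0.4]
finger_gap: 0.0172
gripper_force: 62.3
```

move_arm:
  motion:
    - [[22, 0, 0, 0, 0, 0, 0], [30, 0, 0, 0, 0, 0, 0], [50, 0, 0, 0, 0, 0, 0], [70, 0, 0, 0, 0, 0, 0], [85, 0, 0, 0, 0, 0, 0]]

```text
clock: 18.7
tcp_pos: [0.511, -0.3453, 0.0813]
ee_rot: [0.0, 0.996, -0.087, 0.0]
contact_force: [0.3, -0.4, -0.0]
finger_gap: 0.0723
gripper_force: 0.0
```

move_arm:
  motion:
    - [[85, 0, 0, 0, 0, 0, 0], [85, 0, 0, 0, 0, 0, 0], [85, 0, 0, -20, 0, 0, 0], [85, 0, 0, -40, 0, 0, 0], [85, 0, 0, -40, 0, 0, 0]]

```text
clock: 19.2
tcp_pos: [0.5106, -0.345, 0.1821]
ee_rot: [-0.0, 0.996, -0.087, -0.001]
contact_force: [0.6, -1.0, -0.1]
finger_gap: 0.0852
gripper_force: 0.0
```

move_arm:
  motion:
    - [[85, 0, 0, -40, 0, 0, 0], [85, 0, 0, -30, 0, 0, 0], [85, 0, 0, 0, 0, 0, 0], [85, 0, 0, 0, 0, 0, 0], [85, 0, 0, 0, 0, 0, 0]]

```text
clock: 19.7
tcp_pos: [0.5105, -0.345, 0.2502]
ee_rot: [-0.0, 0.996, -0.087, -0.001]
contact_force: [-0.9, -0.5, 0.3]
finger_gap: 0.0849
gripper_force: 0.0
```

```bash
python3 - <<'E'
from h import *
for i in range(4): vision.snapshot("side")
print(pose()[0],telemetry.state()["finger_gap"])
a=vision.snapshot("wrist")[90:250,200:330]; b=vision.snapshot("side")[190:270,330:410]
cv2.imwrite("pics/w8.png",np.hstack([cv2.resize(a,None,fx=3,fy=3),cv2.resize(b,(390,480))])[:,:,::-1])
print(vision.recognise("side","scraper")[:1])
E
```

```text
[ 0.51074098 -0.34502865  0.25038476] 0.08479000591244737
[{'extent': [358.8, 209.3, 379.6, 238.1], 'score': 0.61}]
```

View pics/w8.png

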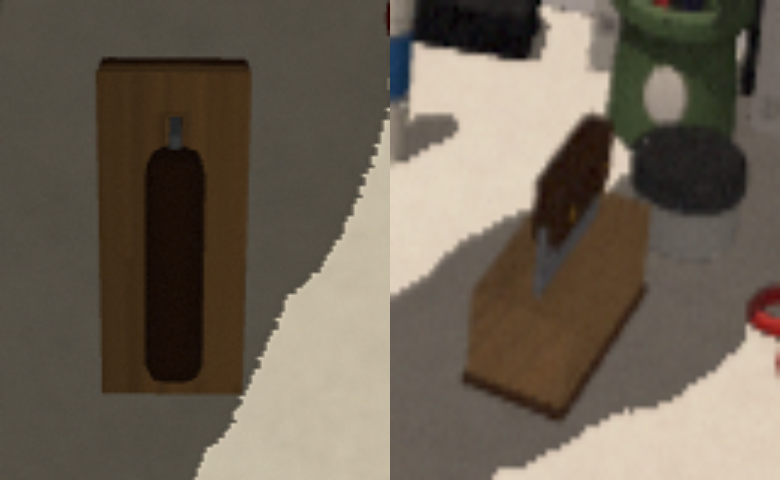

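The scraper stands upright in the slot, and its box in the side view matches the one at the start. Handing in.

```bash
python3 -c "
from plant import env; print(env.finish_job())"
```

```text
the job is handed in; nothing more can be done
None
```

I wiped all five chips into the trough, put the scraper back upright and home in its stand, and handed the job in at about 20 s on the robot's clock; `finish_job()` returned no verdict.

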